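Ease the turntable drive into gear and set it to its start mark

TASK

The streaking turntable is out of gear: ease its gear-change knob down, rocking the spindle with it until the pinion's teeth slip between those of the wheel, and bring the knob fully home without forcing the teeth. Then, still in gear, turn the knob until the turntable's pointer stands at the index post, and let go. Do not touch the turntable or the dish on it, and leave the things round about where they are.

Things in the scene. Friction and masses are not known exactly. Their poses are not given: they have to be found in the camera images.
- plater: Streaking turntable, fixed to the bench: low white housing 130 mm deep (x), 230 wide (y), deck 36 mm above the bench. Origin: centre of its underside; x to its back, y to its left seen from the front (switch side), z up. Gear wheel and turntable at y +45 mm, drive spindle at y -20.5 mm, both at x 0. A bearing bridge reaches from the back over the pinion, top 90 mm; motor cover far right, top 71 mm.
- knob_centre (a point): Centre of the gear-change knob, on the spindle axis, half-way up: black fluted round knob, 40 mm across, 24 mm tall, axis upright; at the start the centre is 130 mm above the bench. Turning it turns spindle and pinion, both ways without end; pushing it down slides the pinion down the spindle.
- gear_knob (a joint): How far the knob is pushed down, m: 0 up (out of gear), 0.013 fully home. Slides with about 3 N of friction, stays where left. After the first few mm the pinion meets the wheel; tooth then always stands on tooth, off by an unknown amount either way, and it goes on only when turned so that teeth face gaps (a gap every 36 degrees of the knob, letting teeth in over about 8). Over 30 N damages the teeth.
- gear_wheel: Steel gear wheel under the turntable, 16 teeth, 88 mm across; origin on its axis. Has some drag and stays where left; pinion teeth (10, 58 mm across, 10 mm thick) pressed hard on it while turning drag it along. In mesh, 16 degrees of the knob turn wheel and turntable 10 degrees the other way, with about 4 degrees of play at the knob.
- turntable: Aluminium disc 69 mm across, top 63 mm above the bench, turning with the gear wheel; carries a covered Petri dish (61 mm across, 15 high) between three lugs, and a slim dark pointer that sticks out level from its rim. Origin on its axis, 50 mm above the bench; the pointer points along its -x.
- pointer_tip (a point): Tip of the turntable's pointer, 52 mm from the turntable's axis, 61 mm above the bench. At the start it stands 22 to 50 degrees clockwise (seen from above) of the index post, that is to its left seen from the front; turning the knob clockwise in gear brings it to the post.
- index_mark (a point): Where the pointer's tip must come: 52 mm from the turntable's axis, straight in front of it (plater -x), at the index post, a 10 mm wide aluminium post with a fine dark line at the front of the deck, top 60 mm above the bench.
- sample_cup: White sample cup with screw lid, 46 mm across, 57 mm high, stands loose behind the plater; origin: centre of its underside. A bystander.
- reagent_bottle: Small white reagent bottle with white cap, 28 mm across, 57 mm high, stands loose behind the plater; origin: centre of its underside. A bystander.
- marker: White marker pen with a green cap, 135 mm long, 17 mm thick, lies loose in front of the plater; origin under its middle. A bystander.

How it is judged:
By the outcome, as a careful person would: the job done as asked, in the order asked, and still so for the second after the job is handed in, with the robot touching nothing.
It also fails if it takes over 42 s, if anything falls off the work surface, if the arm or the gripper's body presses on something with over 40 N, if the wrist force passes 120 N, or if a joint passes its speed limit or range.

ROBOT

A 6-joint arm with a two-finger parallel gripper is mounted at the origin on a cart in front of the work surface, level with it; the furniture and walls round the work are solid. World frame = base frame: x ahead of the robot, y to its left, z up, the work surface at z = 0. Lengths are in mm, angles in rad, forces in N, time in s.
With the tool pointing down it reaches from about 300 to 875 mm from the base axis. Payload 6.4 kg.
Tool frame: the origin (TCP) lies on the centre line of the jaws, within the pads' length; the fingertips stand ahead of it and the grasp point (between the pads) lies 2 mm behind it (robot.nose_length is the z of the fingertips in the tool frame, in mm); z points along the fingers, y is the direction in which the jaws open and shut (so a half turn about z gives the same grasp; the last joint's range is limited). The gripper opens to 88 mm and grips with 3 to 60 N. Pads are 18 mm wide; open, the fingers measure 123 mm over their backs; the gripper's body (75 mm by 187 mm) begins 45 mm behind the grasp point.
Start: joints at [0.996, 0.181, 1.607, -0, 1.354, -0.206], TCP at [207.275, 536.357, 255.714] pointing down, gripper open.
Joint ranges: [-2.99, 2.99], [-0.89, 2.07], [0.3, 2.58], [-1.14, 4.28], [0, 2.63], [-3.12, 3.12]. Speed limits (rad/s): [2.57, 2.57, 3.01, 3.14, 3.14, 3.14].

INTERFACE

Orientations are given as a unit quaternion [w, x, y, z].
In Python, from plant import robot gives the robot as it stands.
- The arm moves only by the tool send_rows, never from a script. Its argument "moves" is a list of rows, each a list of 6 numbers: the shift along the world's x, y, z in cm, then the turn, a rotation vector about the world's x, y, z in degrees. In form: [[tx, ty, tz, rx, ry, rz], ...]. A call has 1 to 5 rows; each row shifts and turns the pose as measured when the row begins; what a row does not reach is not made up. A row lasts 1/8 s, in which the tool goes at most 62.5 mm and 10.7 degrees, less where a joint would pass 70% of its speed; a pose out of reach is approached as far as the arm can. A call is refused whole if a number of a shift passes 6.25 or a number of a turn 10.7, either way. A call with a gripper value outside its range is refused whole. "hand" is the finger opening in cm, from 0 to 8.81, set as the call begins (left out, the last holds). The fingers move at their own pace and stop on an object; "force" is the grip in N (left out, the last holds). Time passes only in rows, so rows that do not move let the fingers close. It gives the time, the measured TCP pose, the force and the opening at its end, in the units of the state.
- robot.observe(): the state, without advancing time (a new reading comes with each control period).
- robot.camera(name): name is "side" or "top" or "wrist"; returns a dict with "frame" (480x640x3 uint8, red, green, blue), "fx", "fy", "cx", "cy" (pixels), "R" (3x3) and "t" (3): a world point X has camera coordinates R X + t. Camera axes: x right, y down, z forward; pixel columns grow to the right and rows downward; lengths in mm; the calibration is good to about 2 mm. A picture is of the moment at which its call begins. There is no depth.
- robot.sign_off(): hands the job in, once; it reports no verdict.
The state is a dict: "time": time; "qpos": joint angles; "joint_velocities": joint speeds; "effort": joint torques, N m; "position": TCP position; "tool_rot": TCP orientation; "ft_force": force on the tool from outside, world axes, zero at the start; "torque": the same for the moment, N m; "grip_width": finger opening in mm.
Only numpy, scipy, OpenCV 4.12 (cv2) and the standard library are available. Lean on these libraries where they do the work, as an engineer would, in place of code of your own. Each camera call takes 0.05 s, during which the arm holds its last target.

## Working session

There is one attempt and no reset: what is moved stays moved. The work goes in short steps, Python scripts to look and compute and a tool call to move; the robot and the scene stay as the last step left them, time stands still between calls to the robot, and variables do not carry over. Pictures are saved under pics/ and viewed, and the job is handed in when it is done.

Besides the shell and the picture viewer there is one more tool, called after "Request:" as name([rows], argument=value, ...), one row to a line, values as JSON. send_rows: Moves the arm, as the interface text tells. Its arguments: {"type":"object","properties":{"moves":{"type":"array"},"hand":{"type":"number"},"force":{"type":"number"}},"required":["moves"]}

```bash
ls; mkdir -p pics
cat > h.py <<'E'
import numpy as np,cv2
from plant import robot
def snap(n,f):
    c=robot.camera(n); cv2.imwrite('pics/'+f,cv2.cvtColor(c['frame'],cv2.COLOR_RGB2BGR)); return c
def proj(c,X):
    p=np.array(c['R'])@np.array(X,float)+np.array(c['t']).ravel(); return c['fx']*p[0]/p[2]+c['cx'],c['fy']*p[1]/p[2]+c['cy']
def back(c,u,v,z):
    R=np.array(c['R']);t=np.array(c['t']).ravel();o=-R.T@t;d=R.T@np.array([(u-c['cx'])/c['fx'],(v-c['cy'])/c['fy'],1]);return o+d*(z-o[2])/d[2]
E
python3 - <<'E'
from h import *
import pickle
for n in ['side','top','wrist']:
    c=snap(n,n+'0.png'); pickle.dump(c,open(n+'0.pkl','wb'))
    print(n,c['fx'],c['cx'],c['cy'],np.round(-np.array(c['R']).T@np.array(c['t']).ravel()),np.round(c['R'],2).tolist())
print(robot.observe(),robot.nose_length)
E
```

```text
pics
side 553.8690074296079 315.28841576998167 238.8990255703027 [ 233. -703.  468.] [[0.91, -0.41, 0.01], [-0.17, -0.38, -0.91], [0.38, 0.83, -0.42]]
top 502.2246555366771 322.08995713851283 230.2832844928571 [447. -17. 963.] [[-0.02, -1.0, -0.03], [-0.99, 0.02, -0.12], [0.12, 0.03, -0.99]]
wrist 415.9428097935331 321.09061962952694 245.2832685633715 [128. 565. 385.] [[0.36, 0.93, -0.0], [0.88, -0.34, 0.32], [0.3, -0.12, -0.95]]
{'time': 0.15, 'qpos': array([ 9.95686230e-01,  1.81341443e-01,  1.60777216e+00,  1.39437141e-05,
        1.35379982e+00, -2.06317167e-01]), 'joint_velocities': array([ 0.00080229, -0.0026742 , -0.00352003, -0.00049427, -0.00120085,
        0.00041422]), 'effort': array([ 1.17181167e-03, -4.34232438e+01, -3.42178917e+01,  7.02770334e-02,
        3.56734847e-02, -7.60371699e-05]), 'position': array([207.05656302, 536.01271592, 255.03634036]), 'tool_rot': array([-2.57800105e-04,  1.83354704e-01,  9.83046599e-01, -6.08022263e-04]), 'ft_force': array([-0.85182623,  0.96631979,  0.46504681]), 'torque': array([-0.02915428, -0.01675978,  0.01435001]), 'grip_width': 87.8695075071015} 17.0
```

View pics/top0.png

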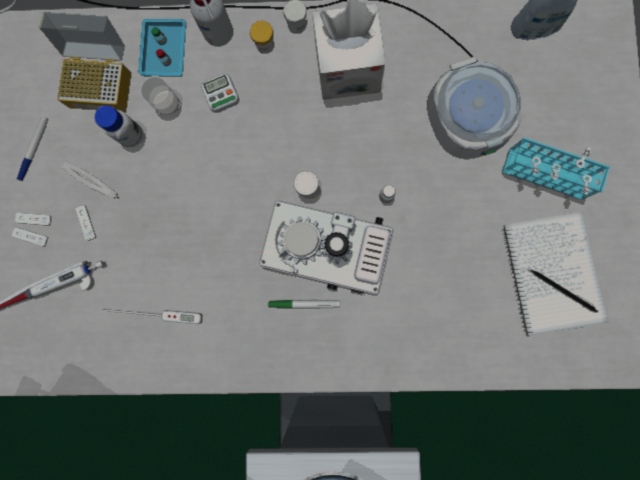

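View pics/side0.png

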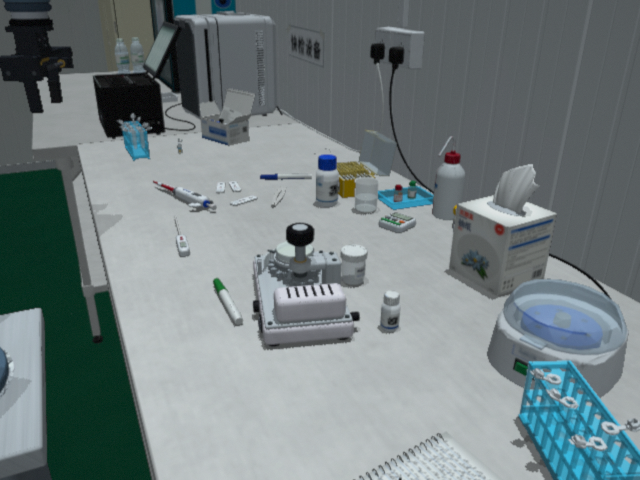

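View pics/wrist0.png

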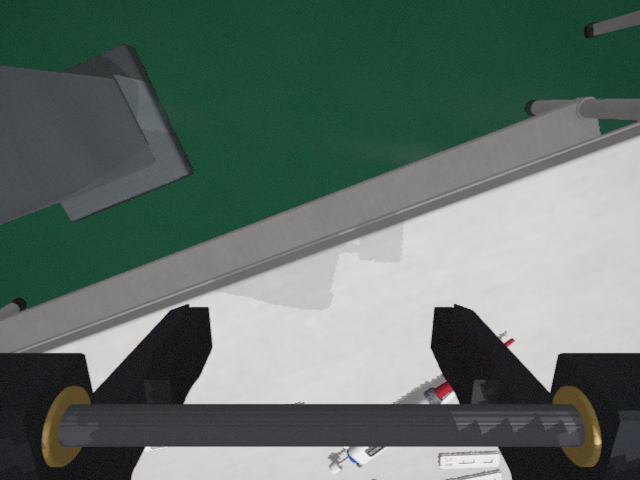

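Run:
```python
from h import *
import pickle
c=pickle.load(open('top0.pkl','rb'));s=pickle.load(open('side0.pkl','rb'))
f=cv2.cvtColor(c['frame'],cv2.COLOR_RGB2BGR)[190:310,250:410]
cv2.imwrite('pics/topz.png',cv2.resize(f,None,fx=5,fy=5,interpolation=cv2.INTER_CUBIC))
f=cv2.cvtColor(s['frame'],cv2.COLOR_RGB2BGR)[210:350,200:380]
cv2.imwrite('pics/sidez.png',cv2.resize(f,None,fx=4,fy=4,interpolation=cv2.INTER_CUBIC))
```

```text
(no output)
```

View pics/topz.png

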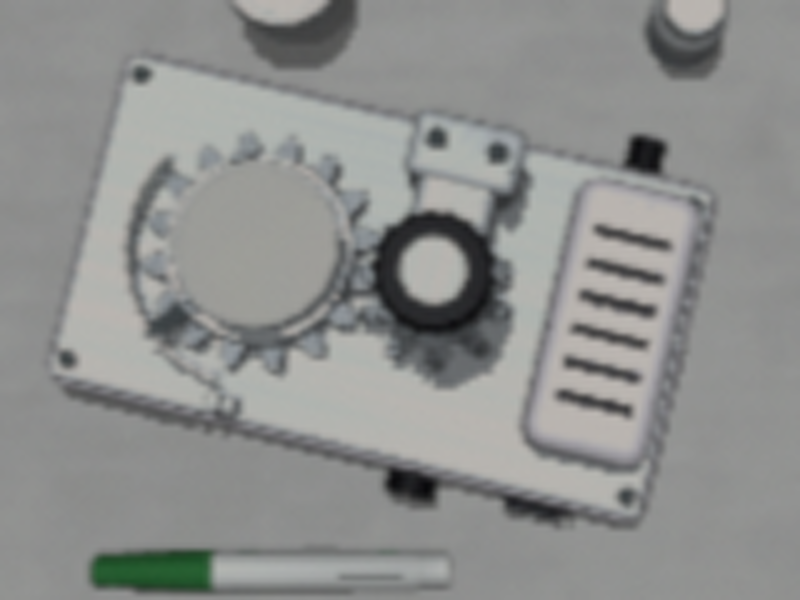

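View pics/sidez.png

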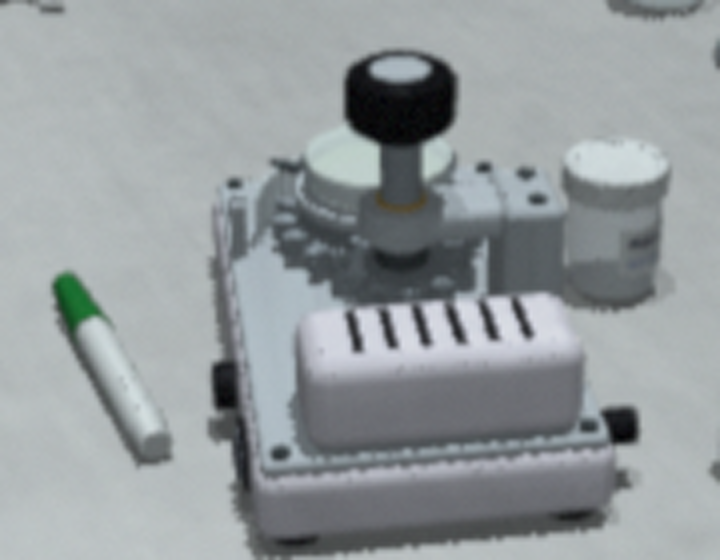

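Run:
```python
from h import *
import pickle
c=pickle.load(open('top0.pkl','rb'));s=pickle.load(open('side0.pkl','rb'))
z=lambda u,v:(250+u/5-.4,190+v/5-.4)
k=back(c,*z(435,270),142);print('knob top',k,'side',back(s,200+100,210+70/4,142))
P=[back(c,*z(*p),36) for p in [(142,74),(697,203),(627,496),(67,358)]]
print(np.round(P,1))
yd=(P[0]-P[1])/np.linalg.norm(P[0]-P[1]); xd=(P[0]-P[3]);print(yd,xd/np.linalg.norm(xd),np.linalg.norm(P[0]-P[1]),np.linalg.norm(xd))
yaw=np.arctan2(-yd[0],yd[1]);print('yaw',np.degrees(yaw))
ctr=np.mean(P,0);R=np.array([[np.cos(yaw),-np.sin(yaw)],[np.sin(yaw),np.cos(yaw)]])
print('ctr',ctr,'knob from ctr',ctr[:2]+R@[0,-20.5],'tt',ctr[:2]+R@[0,45],'idx',ctr[:2]+R@[-52,45])
tt=np.r_[ctr[:2]+R@[0,45],61]
for a in (0,-22,-36,-50,-60):
    A=np.radians(a)+yaw
    tip=tt+52*np.array([-np.cos(A),-np.sin(A),0]);u,v=proj(c,tip);print(a,tip.round(),((u-250)*5,(v-190)*5),proj(s,tip))
```

```text
knob top [520.56204561 -16.9318801  142.        ] side [522.75971093 -15.21770823 142.        ]
[[ 606.    91.5   36. ]
 [ 553.1 -114.3   36. ]
 [ 445.8  -85.3   36. ]
 [ 500.   120.    36. ]]
[0.24883923 0.9685448  0.        ] [ 0.96558674 -0.26008125  0.        ] 212.4304141048089 109.72294993015899
yaw -14.408834573613376
ctr [526.23632164   2.96328082  36.        ] knob from ctr [521.13511738 -16.89188765] tt [537.4340871   46.54779698] idx [487.06975731  59.48743706]
0 [487.  59.  61.] (np.float64(222.61237002259918), np.float64(385.1780776281623)) (np.float64(261.8422567440657), np.float64(259.92304679424257))
-22 [496.  77.  61.] (np.float64(172.66542490365765), np.float64(362.36828769199036)) (np.float64(263.10873462395455), np.float64(254.4716609005002))
-36 [504.  87.  61.] (np.float64(146.9936557374416), np.float64(338.6471689083956)) (np.float64(266.1962533086885), np.float64(251.29875532507737))
-50 [515.  93.  61.] (np.float64(127.93901069932957), np.float64(309.4234238900228)) (np.float64(270.79702215168413), np.float64(248.5601120031202))
-60 [523.  97.  61.] (np.float64(119.01056805875783), np.float64(286.15086581978403)) (np.float64(274.8491670857666), np.float64(246.94553835021125))
```

Request:
send_rows([
  [3.1, -5.5, 0, 0, 0, 0],
  [3.1, -5.5, 0, 0, 0, 0],
  [3.1, -5.5, 0, 0, 0, 0],
  [3.1, -5.5, 0, 0, 0, 0],
  [3.1, -5.5, 0, 0, 0, 0],
])

```text
time: 0.78
position: [359.0, 262.1, 253.6]
tool_rot: [-0.0, 0.179, 0.984, -0.001]
ft_force: [1.0, 0.2, -0.4]
grip_width: 88.0
```

Request:
send_rows([
  [3.1, -5.5, 0, 0, 0, 0],
  [3.1, -5.5, 0, 0, 0, 0],
  [3.1, -5.5, 0, 0, 0, 0],
  [3.1, -5.5, 0, 0, 0, 0],
  [2, -3, 0, 0, 0, 0],
])

```text
time: 1.4
position: [501.2, 10.5, 253.8]
tool_rot: [0.001, 0.18, 0.984, -0.0]
ft_force: [0.5, 1.1, 0.5]
grip_width: 88.5
```

Request:
send_rows([
  [2, -2.7, -2, 0, 0, 0],
  [0, 0, -2, 0, 0, 0],
  [0, 0, 0, 0, 0, 0],
])

```text
time: 1.78
position: [522.6, -21.0, 212.3]
tool_rot: [0.001, 0.183, 0.983, -0.001]
ft_force: [-0.9, 0.4, -0.3]
grip_width: 87.9
```

Run:
```python
from h import *
c=snap('wrist','w1.png');o=robot.observe();print(o['position'],o['tool_rot'])
for k in ([520.5,-17,142],[522.7,-15.2,142]): print(proj(c,k))
print(proj(c,o['position']))
snap('top','t1.png');snap('side','s1.png')
```

```text
[523.29040403 -21.01960367 213.4767817 ] [ 1.59994319e-03  1.82619360e-01  9.83182174e-01 -6.49314407e-04]
(np.float64(329.25934720154737), np.float64(267.79651424859014))
(np.float64(334.0010084245373), np.float64(270.3217566823986))
(np.float64(324.92048064326434), np.float64(353.3224477379482))
```

View pics/w1.png

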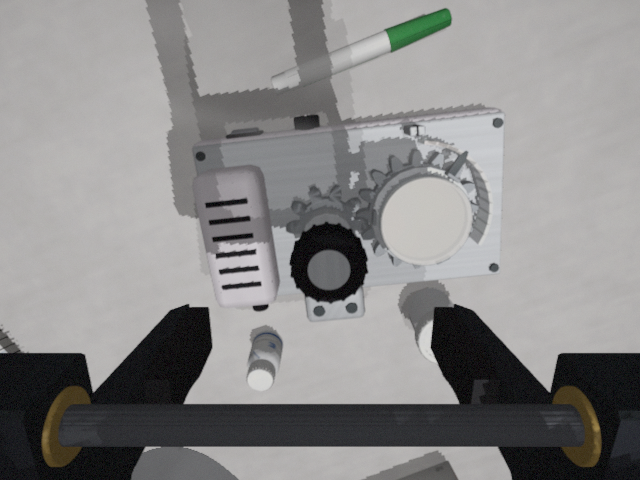

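View pics/s1.png

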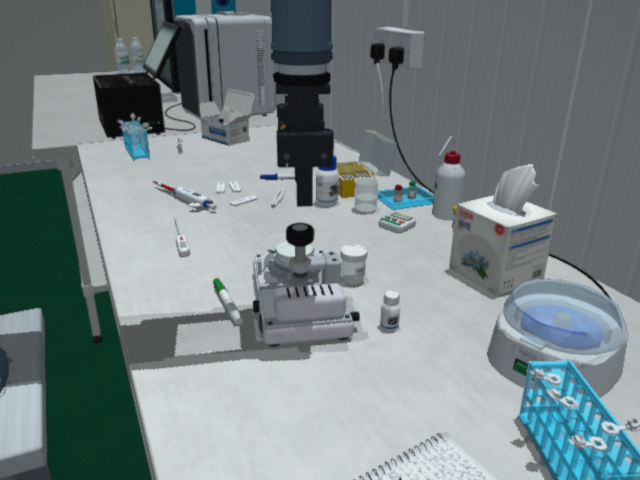

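Run:
```python
from h import *
c=snap('wrist','w2.png');f=c['frame']
cv2.imwrite('pics/w2z.png',cv2.resize(cv2.cvtColor(f,cv2.COLOR_RGB2BGR)[100:330,270:510],None,fx=2.6,fy=2.6,interpolation=cv2.INTER_CUBIC))
print(back(c,329,269.5,142))
for u,v in((466,153),(410,130)): print(back(c,u,v,61))
for X in ([537.4,46.5,63],[537.4,46.5,78],[487,59.5,60]):print(proj(c,X))
```

```text
[524.01573737 -17.54465594 142.        ]
[509.83207549  87.04187984  61.        ]
[482.23597745  56.39698497  61.        ]
(np.float64(420.0042235559423), np.float64(212.13337640468995))
(np.float64(425.07146281360747), np.float64(217.8958420143026))
(np.float64(416.29123890639306), np.float64(135.12972442296618))
```

View pics/w2z.png

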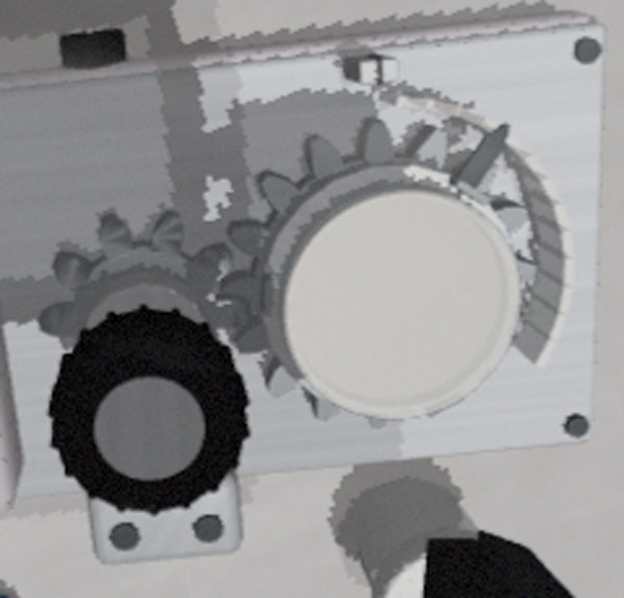

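Request:
send_rows([
  [-0.1, 0.4, -2, 0, 0, 0],
  [0, 0, -2.5, 0, 0, 0],
  [0, 0, -2, 0, 0, 0],
  [0, 0, -1.5, 0, 0, 0],
  [0, 0, 0, 0, 0, 0],
])

```text
time: 2.6
position: [525.8, -14.7, 138.7]
tool_rot: [0.008, 0.18, 0.984, -0.001]
ft_force: [-0.4, -0.4, -0.4]
grip_width: 88.2
```

Run:
```python
from h import *
c=snap('wrist','w3.png');c=snap('side','s3.png');o=robot.observe();print(o['position'],o['qpos'],o['ft_force'])
cv2.imwrite('pics/s3z.png',cv2.resize(cv2.imread('pics/s3.png')[160:340,200:380],None,fx=3,fy=3))
```

```text
[526.71053005 -15.05438879 139.9791311 ] [-2.53537229e-01  2.00671355e-01  1.83814960e+00 -9.93489351e-04
  1.08340402e+00 -1.46187226e+00] [-0.1110006  -0.51588068 -0.1179781 ]
```

View pics/w3.png

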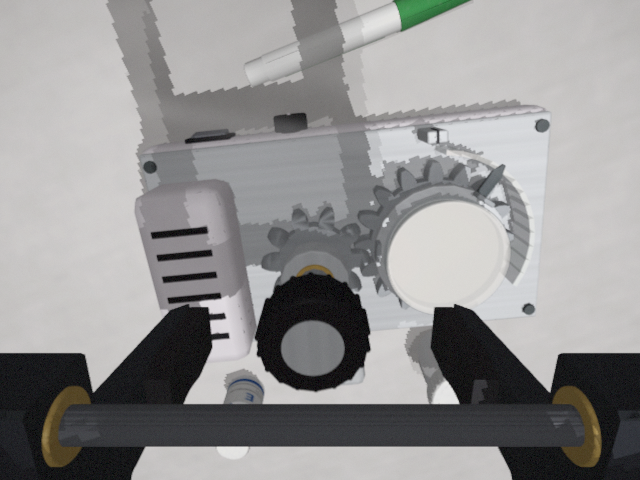

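View pics/s3z.png

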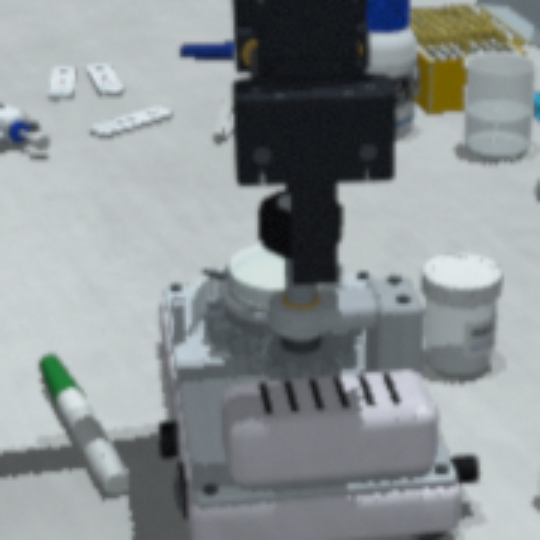

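Run:
```python
from h import *
c=robot.camera('wrist')
print(back(c,313.5,347,142)); 
for i in range(3): o=robot.observe();print(o['position'],o['tool_rot'])
```

```text
[522.92595257 -17.75919223 142.        ]
[526.90274265 -15.17374206 140.21568564] [ 0.0099088   0.18006485  0.98360415 -0.00115939]
[526.90274265 -15.17374206 140.21568564] [ 0.0099088   0.18006485  0.98360415 -0.00115939]
[526.90274265 -15.17374206 140.21568564] [ 0.0099088   0.18006485  0.98360415 -0.00115939]
```

Request:
send_rows([
  [-0.4, -0.2, -0.6, 0.2, 1.1, 0],
  [0, 0, -0.6, 0, 0, 0],
  [0, 0, 0, 0, 0, 0],
])

```text
time: 3.12
position: [523.5, -17.6, 128.9]
tool_rot: [0.001, 0.18, 0.984, -0.001]
ft_force: [1.0, 0.2, 0.2]
grip_width: 88.1
```

Run:
```python
from h import *
c=snap('wrist','w4.png'); o=robot.observe();print(o['position'],o['tool_rot'],o['ft_force'])
print(proj(c,[522.6,-17.3,142]))
```

```text
[523.694196   -17.67523651 129.10299   ] [ 8.98185466e-04  1.80115120e-01  9.83644265e-01 -1.30227986e-03] [ 0.37864014 -0.53536178 -0.10925344]
(np.float64(324.6457750382712), np.float64(369.93873472862003))
```

View pics/w4.png

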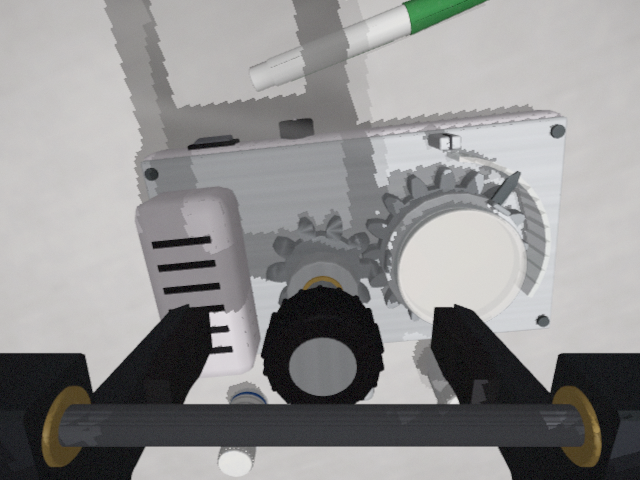

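Request:
send_rows([
  [0, 0, 0, 0, 0, 0],
  [0, 0, 0, 0, 0, 0],
  [0, 0, 0, 0, 0, 0],
  [0, 0, 0, 0, 0, 0],
], hand=3.0, force=25)

```text
time: 3.68
position: [523.9, -17.7, 129.4]
tool_rot: [0.001, 0.18, 0.984, -0.001]
ft_force: [-0.9, 0.1, 1.0]
grip_width: 50.4
```

Request:
send_rows([
  [0, 0, 0, 0, 0, 0],
  [0, 0, 0, 0, 0, 0],
  [0, 0, 0, 0, 0, 0],
])

```text
time: 4.05
position: [524.0, -17.4, 129.5]
tool_rot: [0.001, 0.18, 0.984, -0.001]
ft_force: [0.4, 0.1, -0.0]
grip_width: 39.0
```

Request:
send_rows([
  [0, 0, -0.1, 0, 0, 0],
  [0, 0, -0.1, 0, 0, 0],
  [0, 0, -0.1, 0, 0, 0],
])

```text
time: 4.42
position: [524.1, -17.4, 126.6]
tool_rot: [0.001, 0.18, 0.984, -0.001]
ft_force: [-0.3, 0.5, 1.2]
grip_width: 39.1
```

Request:
send_rows([
  [0, 0, -0.1, 0, 0, 0],
  [0, 0, -0.05, 0, 0, 0],
])

```text
time: 4.68
position: [524.2, -17.5, 126.0]
tool_rot: [0.001, 0.18, 0.984, -0.001]
ft_force: [-3.7, 1.8, 7.3]
grip_width: 39.2
```

Request:
send_rows([
  [0, 0, -0.03, 0, 0, -3],
  [0, 0, -0.05, 0, 0, -3],
])

```text
time: 4.92
position: [524.0, -17.7, 126.0]
tool_rot: [0.001, 0.232, 0.973, -0.002]
ft_force: [-2.8, -0.8, 6.0]
grip_width: 39.5
```

Request:
send_rows([
  [0, 0, -0.05, 0, 0, -3],
  [0, 0, -0.05, 0, 0, -3],
])

```text
time: 5.18
position: [523.8, -18.0, 125.6]
tool_rot: [0.001, 0.284, 0.959, -0.002]
ft_force: [-1.5, 0.8, 2.1]
grip_width: 39.2
```

Request:
send_rows([
  [0, 0, -0.05, 0, 0, 0],
  [0, 0, -0.08, 0, 0, 0],
])

```text
time: 5.42
position: [523.9, -18.1, 124.5]
tool_rot: [0.001, 0.284, 0.959, -0.002]
ft_force: [-2.1, 0.7, 5.4]
grip_width: 39.0
```

Request:
send_rows([
  [0, 0, -0.08, 0, 0, 0],
  [0, 0, -0.08, 0, 0, 0],
])

```text
time: 5.68
position: [523.9, -18.1, 122.9]
tool_rot: [0.001, 0.283, 0.959, -0.002]
ft_force: [-0.9, 0.7, 3.3]
grip_width: 39.2
```

Request:
send_rows([
  [0, 0, -0.1, 0, 0, 0],
  [0, 0, -0.1, 0, 0, 0],
  [0, 0, -0.1, 0, 0, 0],
])

```text
time: 6.05
position: [523.9, -18.1, 119.6]
tool_rot: [0.001, 0.283, 0.959, -0.002]
ft_force: [-1.7, 0.8, 3.3]
grip_width: 39.3
```

Request:
send_rows([
  [0, 0, -0.1, 0, 0, 0],
  [0, 0, -0.1, 0, 0, 0],
])

```text
time: 6.3
position: [523.9, -18.1, 117.5]
tool_rot: [0.001, 0.283, 0.959, -0.002]
ft_force: [-1.2, 0.8, 3.1]
grip_width: 39.0
```

Request:
send_rows([
  [0, 0, -0.08, 0, 0, 0],
  [0, 0, -0.06, 0, 0, 0],
])

```text
time: 6.55
position: [524.0, -18.1, 116.3]
tool_rot: [0.001, 0.283, 0.959, -0.002]
ft_force: [-3.8, 1.3, 10.5]
grip_width: 39.5
```

Request:
send_rows([
  [0, 0, -0.06, 0, 0, 0],
  [0, 0, -0.04, 0, 0, 0],
])

```text
time: 6.8
position: [524.0, -18.1, 116.4]
tool_rot: [0.001, 0.283, 0.959, -0.002]
ft_force: [-4.2, 1.0, 6.9]
grip_width: 39.3
```

Run:
```python
from h import *
c=snap('wrist','w5.png');c=snap('top','t5.png');snap('side','s5.png');o=robot.observe();print(o['position'],o['qpos'],o['ft_force'])
a=cv2.imread('pics/w5.png')[100:340,300:620]
cv2.imwrite('pics/w5z.png',cv2.resize(a,None,fx=2.5,fy=2.5,interpolation=cv2.INTER_CUBIC))
```

```text
[523.99044234 -18.0900999  116.36006047] [-0.25854368  0.24254679  1.84355427 -0.00515039  1.05413562 -1.25288479] [-3.2207225   0.96574345  8.0334157 ]
```

View pics/w5.png

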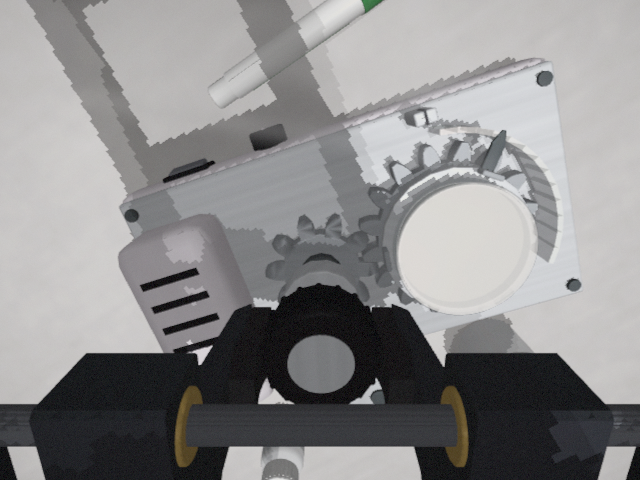

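View pics/w5z.png

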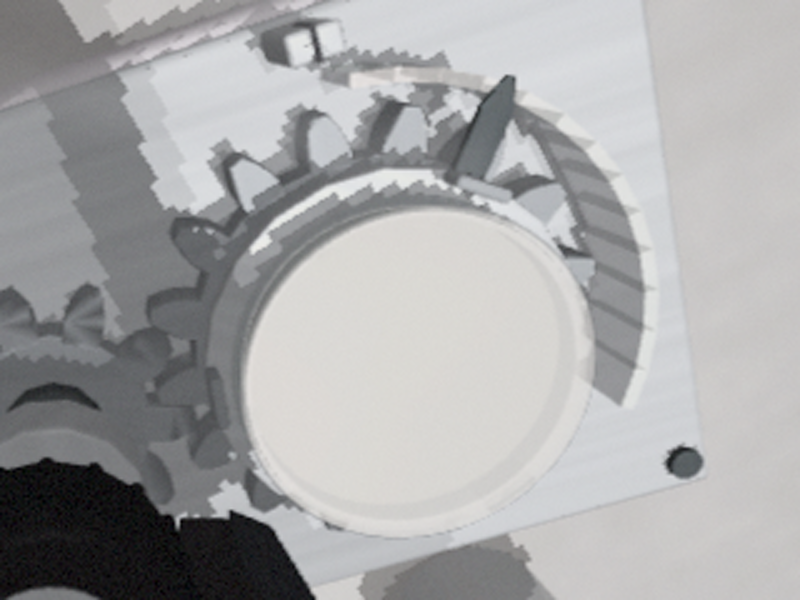

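```bash
cat >> h.py <<'E'
def ang(c,scr,tip):
    # scr: {(x,y):(u,v)} plater coords of screws
    A=np.array(list(scr.keys()),float);B=np.array([back(c,*p,36)[:2] for p in scr.values()])
    a0=A-A.mean(0);b0=B-B.mean(0)
    th=np.arctan2((a0[:,0]*b0[:,1]-a0[:,1]*b0[:,0]).sum(),(a0*b0).sum());R=np.array([[np.cos(th),-np.sin(th)],[np.sin(th),np.cos(th)]])
    t=B.mean(0)-R@A.mean(0);res=B-(A@R.T+t)
    f=lambda u,v,z:R.T@(back(c,u,v,z)[:2]-t)
    p=f(*tip,61)-[0,45]
    print('yaw',np.degrees(th).round(2),'t',t.round(1),'res',res.round(1).tolist(),'tip',p.round(1),np.hypot(*p).round(1),'angle',np.degrees(np.arctan2(p[1],-p[0])).round(1))
    return f
E
python3 - <<'E'
from h import *
c=robot.camera('wrist')
f=ang(c,{(55,106):(545,78),(55,106):(545,78),(-55,-106):(132,215),(55,106):(573,285),(-55,106):(545,78)},(505,131))
print(f(427,116,60)-[0,45])
E
```

```text
yaw -14.81 t [526.6   2.6] res [[0.7, 0.1], [-0.4, -1.0], [-0.3, 0.8]] tip [-42.2  30.3] 51.9 angle 35.7
[-58.37237899   0.20985886]
```

Request:
send_rows([
  [0, 0, 0, 0, 0, -5],
  [0, 0, 0, 0, 0, -10],
  [0, 0, 0, 0, 0, -10],
  [0, 0, 0, 0, 0, -10],
  [0, 0, 0, 0, 0, -10],
])

```text
time: 7.62
position: [521.8, -19.5, 116.4]
tool_rot: [-0.002, 0.637, 0.771, -0.005]
ft_force: [-5.5, 0.4, 5.7]
grip_width: 39.1
```

Request:
send_rows([
  [0, 0, 0, 0, 0, 0],
])

```text
time: 7.75
position: [521.8, -19.6, 116.4]
tool_rot: [-0.002, 0.637, 0.771, -0.005]
ft_force: [-1.5, 1.5, 3.0]
grip_width: 39.2
```

Run:
```python
from h import *
c=snap('wrist','w6.png');o=robot.observe();print(o['position'],o['qpos'],o['ft_force'],o['torque'])
q=o['tool_rot'];print(2*np.degrees(np.arctan2(q[1],q[2])), 'start', 2*np.degrees(np.arctan2(.283,.959)))
```

```text
[521.82246338 -19.52125683 116.39310609] [-0.26078782  0.24387552  1.84183093 -0.00821088  1.06364975 -0.44778487] [-2.55581727  1.38747542  4.32226371] [0.09761693 0.230579   0.0077464 ]
79.05577106232796 start 32.88256099576103
```

View pics/w6.png

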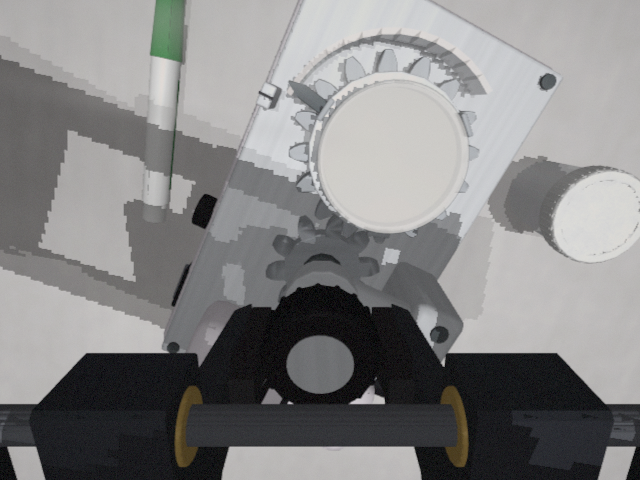

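```bash
cat > m.py <<'E'
from h import *
import sys
c=robot.camera('wrist');b=cv2.cvtColor(c['frame'],cv2.COLOR_RGB2BGR)
def z(x,y,w,h):return cv2.resize(b[y:y+h,x:x+w],None,fx=5,fy=5,interpolation=cv2.INTER_CUBIC)
x,y=int(sys.argv[2]),int(sys.argv[3])
cv2.imwrite('pics/'+sys.argv[1],z(x,y,130,100))
f=ang(c,{(55,106):(547,82),(-55,-106):(173,348)},(291,82)); print(f(268,95,60)-[0,45])
E
python3 m.py w6z.png 230 40
```

```text
yaw -14.53 t [526.2   1.4] res [[0.7, 0.8], [-0.7, -0.8]] tip [-50.4  10.2] 51.4 angle 11.4
[-57.13405688   1.38066409]
```

View pics/w6z.png

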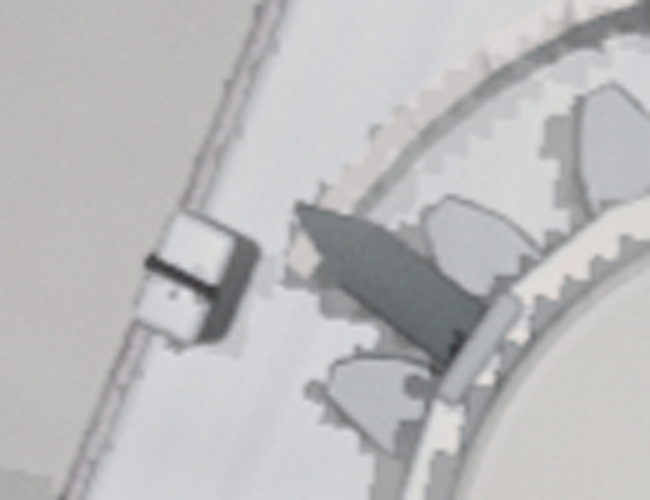

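Request:
send_rows([
  [0.05, 0.05, 0, 0, 0, -7],
  [0, 0, 0, 0, 0, -7],
  [0, 0, 0, 0, 0, 0],
])

```text
time: 8.22
position: [521.1, -19.6, 116.4]
tool_rot: [-0.003, 0.726, 0.688, -0.006]
ft_force: [-1.5, 1.0, 3.0]
grip_width: 39.1
```

Run:
```python
from h import *
c=snap('wrist','w7.png');o=robot.observe();print(o['position'],o['ft_force'])
q=o['tool_rot'];print(2*np.degrees(np.arctan2(q[1],q[2])))
```

```text
[521.09767875 -19.58975213 116.3998815 ] [-2.84792026  0.94920854  4.95339188]
93.07194434501368
```

View pics/w7.png

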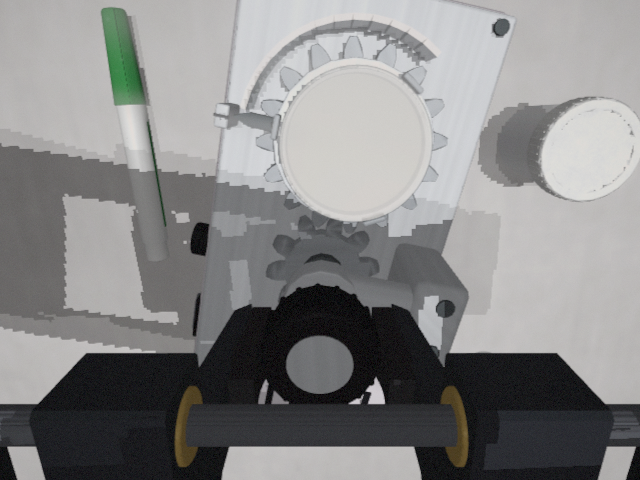

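Run:
```python
from h import *
b=cv2.imread('pics/w7.png')[70:160,190:310];cv2.imwrite('pics/w7z.png',cv2.resize(b,None,fx=6,fy=6,interpolation=cv2.INTER_CUBIC))
```

```text
(no output)
```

View pics/w7z.png

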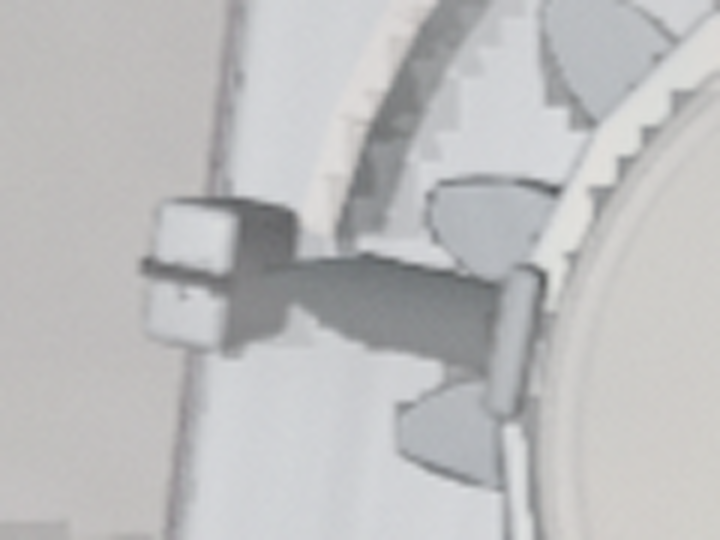

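Request:
send_rows([
  [0, 0, 0, 0, 0, -2],
  [0, 0, 0, 0, 0, 0],
])

```text
time: 8.52
position: [520.9, -19.6, 116.4]
tool_rot: [-0.003, 0.738, 0.675, -0.006]
ft_force: [-2.0, 0.5, 4.6]
grip_width: 39.2
```

Run:
```python
from h import *
c=snap('wrist','w8.png');o=robot.observe();print(o['position'],o['ft_force'])
q=o['tool_rot'];print(2*np.degrees(np.arctan2(q[1],q[2])))
b=cv2.imread('pics/w8.png');cv2.imwrite('pics/w8z.png',cv2.resize(b[70:160,180:300],None,fx=6,fy=6,interpolation=cv2.INTER_CUBIC))
cv2.imwrite('pics/w8y.png',cv2.resize(b[0:250,180:520],None,fx=2.2,fy=2.2,interpolation=cv2.INTER_CUBIC))
```

```text
[520.96127643 -19.59751099 116.39175342] [-2.68187318  0.14012633  4.04284968]
95.05701794623151
```

View pics/w8z.png

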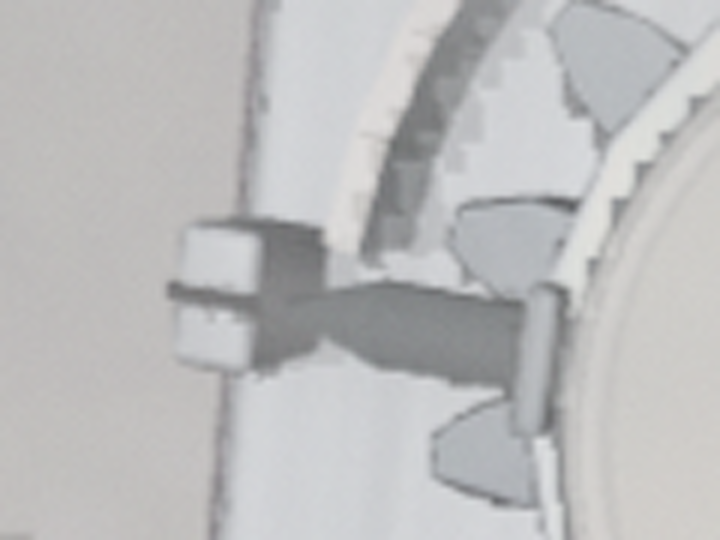

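View pics/w8y.png

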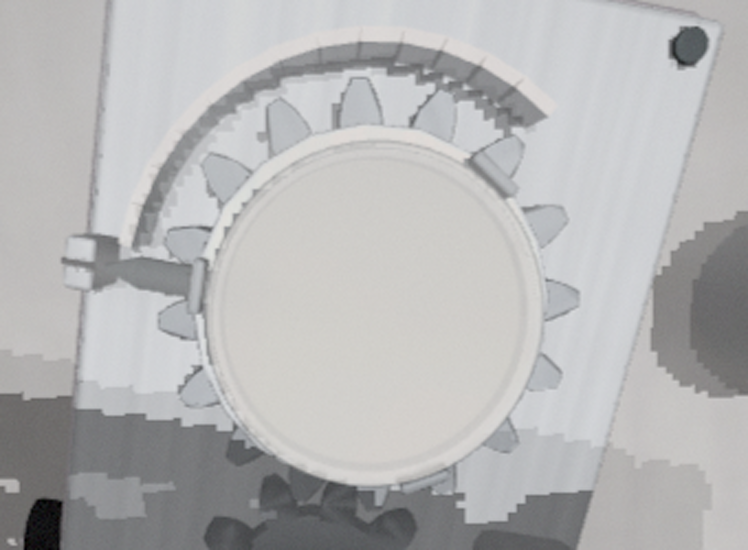

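Run:
```python
from h import *
c=robot.camera('wrist')
for yaw in(-14.4,-14.8):
    th=np.radians(yaw);R=np.array([[np.cos(th),-np.sin(th)],[np.sin(th),np.cos(th)]])
    t=back(c,493,21,36)[:2]-R@[55,106]
    f=lambda u,v,z:R.T@(back(c,u,v,z)[:2]-t)-[0,45]
    for n,p,z in(('tip',(227.3,119.8),61),('base',(268.3,126.5),61),('l1',(208,118.2),60),('l2',(222.7,120.2),60)):
        q=f(*p,z);print(n,q.round(1),np.degrees(np.arctan2(q[1],-q[0])).round(2))
```

```text
tip [-53.2   1.1] 1.2
base [-35.6   1.3] 2.03
l1 [-61.7   0.3] 0.31
l2 [-55.4   0.5] 0.56
tip [-52.8   0.4] 0.39
base [-35.2   0.6] 1.02
l1 [-61.2  -0.5] -0.45
l2 [-54.9  -0.2] -0.23
```

Request:
send_rows([
  [0, 0, 0, 0, 0, -1],
  [0, 0, 0, 0, 0, 0],
])

```text
time: 8.88
position: [520.9, -19.6, 116.4]
tool_rot: [-0.004, 0.744, 0.668, -0.006]
ft_force: [-3.1, 0.8, 4.7]
grip_width: 39.4
```

Run:
```python
from h import *
c=snap('wrist','w9.png');o=robot.observe();print(o['position'],o['ft_force'])
q=o['tool_rot'];print(2*np.degrees(np.arctan2(q[1],q[2])))
b=cv2.imread('pics/w9.png');cv2.imwrite('pics/w9z.png',cv2.resize(b[80:160,180:280],None,fx=7,fy=7,interpolation=cv2.INTER_CUBIC))
```

```text
[520.90375151 -19.58118637 116.39046191] [-3.04848945 -0.49789402  4.94307068]
96.08055786095558
```

View pics/w9z.png

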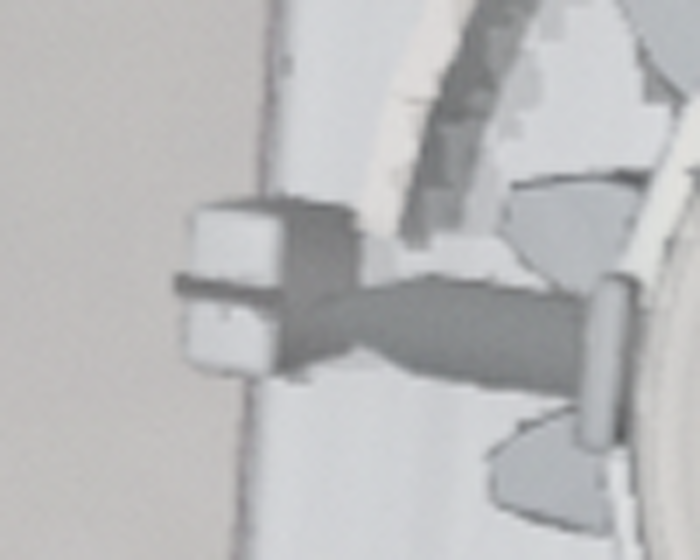

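Request:
send_rows([
  [0, 0, 0, 0, 0, 0],
  [0, 0, 0, 0, 0, 0],
  [0, 0, 0, 0, 0, 0],
  [0, 0, 0, 0, 0, 0],
], hand=8.0)

```text
time: 9.43
position: [521.1, -19.7, 115.4]
tool_rot: [-0.003, 0.744, 0.668, -0.006]
ft_force: [0.6, -0.4, 0.4]
grip_width: 76.9
```

Run:
```python
from h import *
c=snap('wrist','w10.png');o=robot.observe();print(o['position'],o['ft_force'],o['grip_width'])
b=cv2.imread('pics/w10.png');cv2.imwrite('pics/w10z.png',cv2.resize(b[80:160,180:280],None,fx=7,fy=7,interpolation=cv2.INTER_CUBIC))
```

```text
[521.12821082 -19.68981106 115.41898706] [-0.57730128  0.25449313  0.27876064] 79.587421823225
```

View pics/w10z.png

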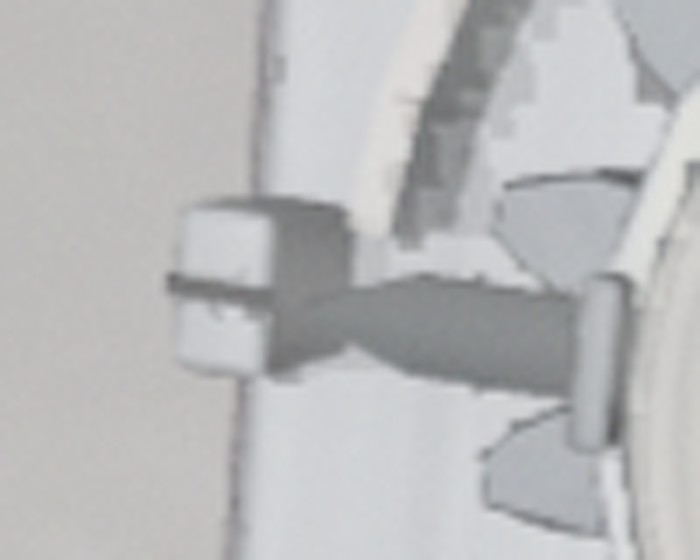

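View pics/w10.png

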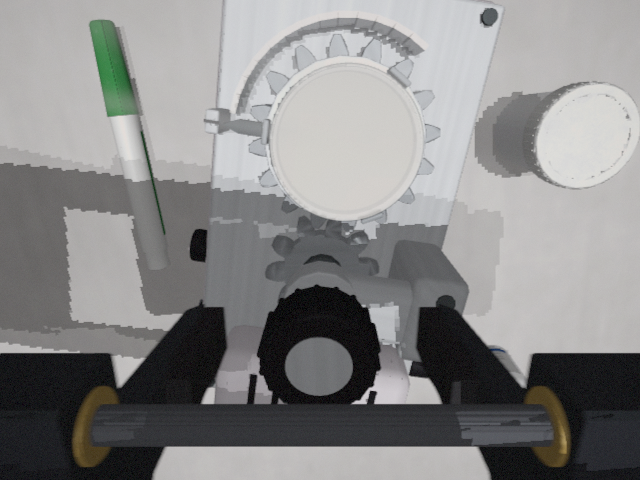

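Request:
send_rows([
  [0, 0, 1, 0, 0, 0],
  [0, 0, 2, 0, 0, 0],
  [0, 0, 3, 0, 0, 0],
  [0, 0, 4, 0, 0, 0],
  [0, 0, 0, 0, 0, 0],
])

```text
time: 10.1
position: [521.1, -19.7, 220.9]
tool_rot: [-0.003, 0.744, 0.668, -0.006]
ft_force: [0.4, 0.4, 0.7]
grip_width: 79.7
```

Run:
```python
from h import *
c=snap('wrist','w11.png');snap('side','s11.png')
b=cv2.imread('pics/s11.png');cv2.imwrite('pics/s11z.png',cv2.resize(b[210:350,200:380],None,fx=4,fy=4,interpolation=cv2.INTER_CUBIC))
```

```text
(no output)
```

View pics/w11.png

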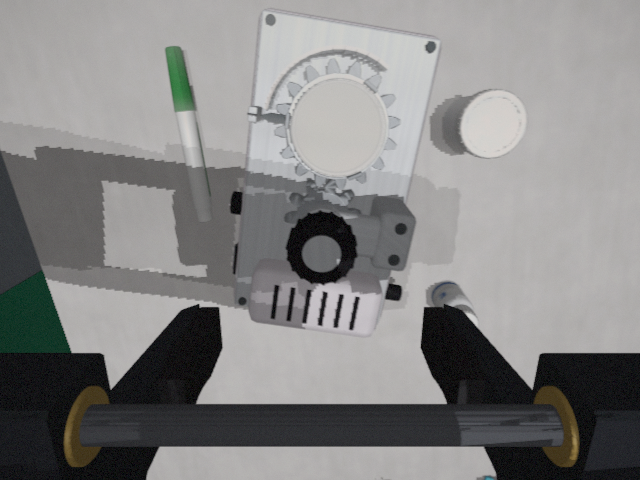

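View pics/s11z.png

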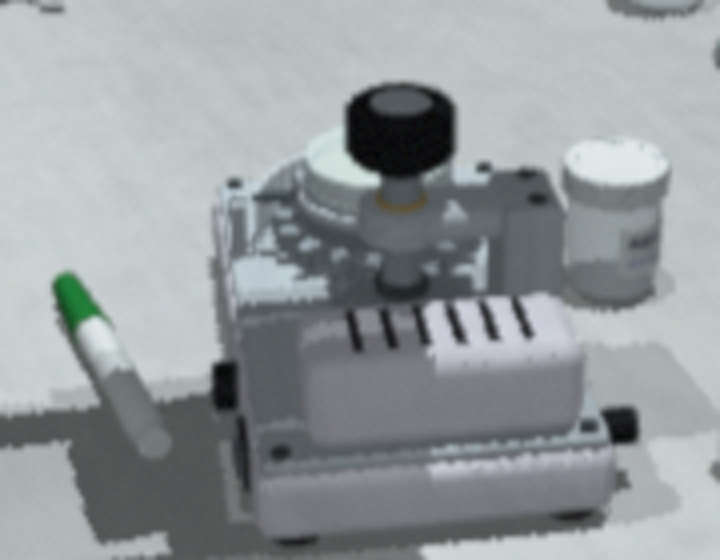

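Run:
```python
from h import *
b=cv2.imread('pics/w11.png');cv2.imwrite('pics/w11z.png',cv2.resize(b[85:145,235:315],None,fx=9,fy=9,interpolation=cv2.INTER_CUBIC))
s=cv2.imread('pics/s11.png');s0=cv2.imread('pics/s3.png')
```

```text
(no output)
```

View pics/w11z.png

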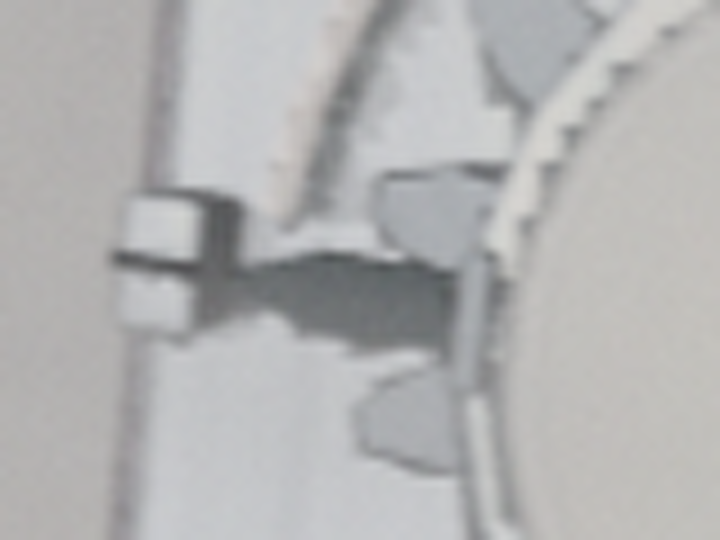

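Run:
```python
from h import *
c=robot.camera('wrist')
P=lambda x,y:(235+x/9-.4,85+y/9-.4)
f=ang(c,{(-55,106):(270,20),(55,106):(431.5,47),(-55,-106):(242,301)},P(225,275))
for p in((112,258),(195,268)):print(f(*P(*p),60)-[0,45])
print(f(321.5,253,129),robot.observe()['time'])
robot.sign_off()
```

```text
yaw -14.76 t [522.6   2.7] res [[-0.2, -0.5], [-0.2, -0.3], [0.4, 0.8]] tip [-51.8   0.5] 51.8 angle 0.5
[-60.29352725   0.32298821]
[-54.20076622   0.5552275 ]
[  0.33864769 -18.62200609] 10.25
the job is handed in; nothing more can be done
```

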